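Slide a brass spacer along the rail into the jig's corner pocket

TASK

Seat the brass spacer in the green corner pocket of the checking jig by pushing it with the fingertips: first push it sideways until it lies flat against the long rail, while it is still well short of the pocket, then slide it along the rail past the short guide until it is fully home, flush against both the rail and the end stop. Push gently, keep it flat on the deck without pinching, tipping or lifting it, and leave the vials, crucible, tin, thread spool and bottle around the jig where they stand.

Things in the scene. Friction and masses are not known exactly. Their poses are not given: they have to be found in the camera images.
- spacer: loose brass block with a dark dot on top, 40 mm (its x) by 60 mm (its y) by 16 mm high, 0.1 to 0.2 kg; origin at the centre of its underside, z up. It starts lying flat on the jig's deck, off the rail and turned up to 0.4 rad from square, its long side roughly along the rail. It slides easily on the jig (friction about 0.25).
- jig: blue-painted metal plate fixed to the bench, 135 (its x, -0.06 to 0.075) x 280 mm (its y, -0.14 to 0.14); origin on the bench, deck (flat top) 10 mm above it, z up. x points across it to the rail, y along the rail to the stop. Steel rail, stop and guide stand 12 mm above the deck. Pocket: the corner between them with green floor, 43 mm wide between rail and guide, so 3 mm play for the spacer.
- pocket_seat (a point): point on the deck in the green pocket where the centre of the spacer's underside lies when it is fully home against rail and stop: in the jig's frame x 0.035, y 0.093, z 0.010. Axes as the jig's: x towards the rail, y along the rail towards the stop.
- vial_blue: glass vial with blue cap, 28 mm wide, 60 mm high, bystander; origin under its centre
- vial_black: glass vial with black cap, 28 mm wide, 60 mm high, bystander; origin under its centre
- crucible_a: small white crucible, 28 mm wide, 20 mm high, bystander; origin under its centre
- tin: flat round metal tin, 62 mm wide, 22 mm high, bystander left of the jig; origin under its centre
- thread: wooden spool of cotton thread, 39 mm wide, 36 mm high, bystander in front and right of the jig; origin under its centre
- acid: white bottle with black cap, 64 mm wide, 130 mm high, bystander to the left; origin under its centre
- rail_face (a point): middle of the steel rail's inner face at deck height, x 0.055, y 0, z 0.010 in the jig's frame; the face looks to -x and runs the jig's whole length, the rail is 16 mm thick. Axes as the jig's
- stop_face (a point): foot of the end stop's inner face, x 0.035, y 0.123, z 0.010 in the jig's frame; the face looks to -y, reaches from x -0.02 to the rail, and the stop is 14 mm thick. It is at the robot's left end of the jig. Axes as the jig's
- guide_nose (a point): foot of the tip of the short guide's round nose (7 mm radius), x 0.005, y 0.088, z 0.010 in the jig's frame; the guide is 14 mm wide (x -0.002 to 0.012) and runs from here to the stop, parallel to the rail. 25 mm of the seated spacer stay out behind the nose. Axes as the jig's

How it is judged:
On the way:
1. the spacer lies flat against the rail (gap under 3 mm, within 0.07 rad) while still at least 55 mm short of home (x of spacer in the frame of pocket_seat above -0.003 m and angle between the x axis of spacer and the x axis of jig, either way round below 0.07 rad and y of spacer in the frame of pocket_seat below -0.055 m), for 0.1 s.
At the end, for the whole second after the job is handed in: the spacer is at rest flat on the deck in the corner pocket, within 2.5 mm of both the rail and the end stop and square to them within 0.05 rad (x of spacer in the frame of pocket_seat between -0.0025 and 0.002 m and y of spacer in the frame of pocket_seat between -0.0025 and 0.002 m and z of spacer in the frame of pocket_seat below 0.002 m and angle between the x axis of spacer and the x axis of jig, either way round below 0.05 rad and angle between spacer's own z axis and vertical below 0.05 rad and linear speed of spacer below 0.01 m/s); the robot touches nothing.
It fails at once if the spacer is lifted more than 4 mm off the deck (z of spacer in the frame of pocket_seat above 0.004 m).
It fails at once if the spacer is tipped by more than 0.2 rad (angle between spacer's own z axis and vertical above 0.2 rad).
It fails at once if the spacer is pushed off the deck (z of spacer in the frame of pocket_seat below -0.004 m).
It fails at once if the spacer is pinched or pushed with more than 40 N (contact force between spacer and the fingers above 40 N).
It fails at once if a vial, the crucible, the tin, the thread or the bottle is moved more than 15 mm (distance of any of vial_blue, vial_black, crucible_a, tin, thread, acid from where it was at the start of the episode above 0.015 m).
It also fails if it takes over 58 s, if anything falls off the work surface, if the arm or the gripper's body presses on something with over 40 N, if the wrist force passes 120 N, or if a joint passes its speed limit or range.

ROBOT

A 6-joint arm with a two-finger parallel gripper is mounted at the origin on a cart in front of the work surface, level with it; the furniture and walls round the work are solid. World frame = base frame: x ahead of the robot, y to its left, z up, the work surface at z = 0. Lengths are in m, angles in rad, forces in N, time in s.
With the tool pointing down it reaches from about 0.15 to 0.775 m from the base axis. Payload 6.1 kg.
Tool frame: the origin (TCP) lies midway between the tips of the shut fingers; the grasp point (between the pads) lies manip.grip_point_offset behind it (manip.grip_point_offset is the distance from the TCP to the grasp point, in m); z points along the fingers, y is the line along which they close (so a half turn about z gives the same grasp; the last joint's range is limited). The gripper opens to 85 mm and grips with 20 to 120 N. Pads are 22 mm wide; open, the fingers measure 114 mm over their backs; the gripper's body (76 mm by 85 mm) begins 54 mm behind the grasp point. The pads swing forward as they close: fully open they stand 13 mm farther back than shut.
Start: joints at [-1.128, 0.126, -0.04, 1.405, 0, 1.571], TCP at [0.225, -0.474, 0.231] pointing down, gripper open.
Joint ranges: [-2.72, 2.72], [-0.95, 1.95], [-1.27, 1.35], [-1.78, 2.02], [-1.46, 1.47], [-3.14, 3.14]. Speed limits (rad/s): [2.39, 2.39, 3.01, 3.14, 3.14, 3.14].

INTERFACE

Orientations are given as [roll, pitch, yaw] about the fixed x, y, z axes, in that order (R = Rz(yaw) Ry(pitch) Rx(roll)).
In Python, from station import manip gives the robot as it stands. The module is installed in compiled form; this text tells all that it offers.
- The arm moves only by the tool servo_tool, never from a script. Its argument "increments" is a list of rows, each an object with "offset": the shift along the tool's x, y, z each as a share of 5 cm, from -1 to 1, a list of three; "twist": the turn about the tool's z as a share of 8 degrees, from -1 to 1; "hand": the gripper command: -1 is fully open, 1 is shut, values between are in proportion. A call has 1 to 10 rows; each row shifts and turns the commanded pose from where the row before left it, along the tool's axes as they then stand; what a row does not reach is not made up. A row lasts 1/8 s, in which the tool goes at most 62.5 mm and 10.7 degrees, less where a joint would pass 70% of its speed; a pose out of reach is approached as far as the arm can. A call with a number of a shift or a turn outside -1 to 1 is refused whole. A call with a gripper value outside its range is refused whole. The fingers move at their own pace and stop on an object; "newtons" is the grip in N (left out, the last holds). Time passes only in rows, so rows that do not move let the fingers close. It gives the time, the measured TCP pose, the force, the opening and the grip force at its end, in the units of the state.
- manip.state(): the state, without advancing time (a new reading comes with each control period).
- manip.capture(name): name is "scene" or "side" or "wrist"; returns a dict with "img" (480x640x3 uint8, red, green, blue), "vertical_fov" (degrees; the focal length in pixels is half the picture's height over the tangent of half this angle, whatever the lens; pixels are square), "cx", "cy" (the principal point, pixels), "R" (3x3) and "t" (3): a world point X has camera coordinates R X + t. Camera axes: x right, y down, z forward; pixel columns grow to the right and rows downward; lengths in m; the calibration is good to about 2 mm. A picture is of the moment at which its call begins. There is no depth.
- manip.job_done(): hands the job in; it is judged then, once.
Trained networks look in a picture, given as the dict that the camera call returned (one of the last four; its "shot" number tells which), for a name from the list of things; names that differ only in an ending like _2 or _b are one class to them, and where a whole thing is asked for, a point or a joint stands for the part that bears it (a point fixed in the world has none). Each returns a list of dicts, best first, with "confidence" (0 to 1); they miss things now and then, are a little off and sometimes report something else, mostly with a low value. They report only what shows in the picture. A call takes as long as a camera call.
- manip.masks_of(picture, label): "pixels" (480x640 bool, what is visible of it) and "extent" ([centre column, centre row, width, height] in pixels, round what is visible of it).
The state is a dict: "time": time; "q": joint angles; "qvel": joint speeds; "joint_efforts": joint torques, N m; "ee_pos": TCP position; "tool_rot": TCP orientation; "force": force on the tool from outside, world axes, zero at the start; "wrist_torque": the same for the moment, N m; "finger_gap": opening from 0.0 (shut) to 1.0 (fully open); "grasp_force": force on a finger pad.
Only numpy, scipy, OpenCV 4.12 (cv2) and the standard library are available. Lean on these libraries where they do the work, as an engineer would, in place of code of your own. Each camera call takes 0.05 s, during which the arm holds its last target. There are 200 camera calls.

## Working session

There is one attempt and no reset: what is moved stays moved. The work goes in short steps, Python scripts to look and compute and a tool call to move; the robot and the scene stay as the last step left them, time stands still between calls to the robot, and variables do not carry over. Pictures are saved under pics/ and viewed, at most 10 in all, crops included, and the job is handed in when it is done.

Besides the shell and the picture viewer there is one more tool, called as name([rows], argument=value, ...), one row to a line, values as JSON. servo_tool: Moves the arm, as the interface text tells. Its arguments: {"type":"object","properties":{"increments":{"type":"array","items":{"type":"object","properties":{"offset":{"type":"array","items":{"type":"number"}},"twist":{"type":"number"},"hand":{"type":"number"}}}},"newtons":{"type":"number"}},"required":["increments"]}

```bash
mkdir -p pics
cat > h.py <<'E'
import numpy as np, cv2
from station import manip
def K(p):
    f=240/np.tan(np.radians(p["vertical_fov"])/2); return np.array([[f,0,p["cx"]],[0,f,p["cy"]],[0,0,1]])
def ray(p,uv,z):
    uv=np.atleast_2d(uv).astype(float); R=np.array(p["R"]);t=np.array(p["t"])
    d=(R.T@np.linalg.inv(K(p))@np.c_[uv,np.ones(len(uv))].T).T; c=-R.T@t
    return c+d*((z-c[2])/d[:,2])[:,None]
def proj(p,X):
    X=np.atleast_2d(X); c=(np.array(p["R"])@X.T).T+np.array(p["t"]); q=(K(p)@c.T).T; return q[:,:2]/q[:,2:]
def save(p,n): cv2.imwrite("pics/"+n,p["img"][:,:,::-1])
E
python3 - <<'E'
from h import *
s=manip.state(); print(s["time"],s["ee_pos"],s["tool_rot"],s["finger_gap"],manip.grip_point_offset)
for c in ["scene","side"]:
    p=manip.capture(c); save(p,c+"0.png"); print(c,p["vertical_fov"],(-np.array(p["R"]).T@p["t"]).round(3))
    for l in ["spacer","jig","vial_blue","vial_black","crucible_a","tin","thread","acid"]:
        m=manip.masks_of(p,l)
        for d in m[:2]:
            e=d["extent"]; print(l,round(d["confidence"],2),np.round(e),ray(p,[e[0],e[1]+e[3]/2],0).round(3))
            if l in("spacer","jig") and d is m[0]:
                r=cv2.minAreaRect(np.argwhere(d["pixels"])[:,::-1].astype(np.float32))
                print(ray(p,cv2.boxPoints(r),0.026 if l=="spacer" else .01).round(3).tolist())
E
```

```text
0.0 [ 0.22475688 -0.47401384  0.23053187] [-3.14000883e+00  1.87669150e-05  4.42766955e-01] 0.9977848803427526 0.0187
scene 49.78523761849563 [-0.199 -0.807  0.569]
spacer 0.76 [354. 277.  24.  24.] [[ 0.478 -0.242  0.   ]]
[[0.502, -0.193, 0.026], [0.534, -0.225, 0.026], [0.469, -0.28, 0.026], [0.439, -0.25, 0.026]]
spacer 0.41 [354. 279. 118.  88.] [[ 0.393 -0.316  0.   ]]
jig 0.84 [353. 278. 115.  84.] [[ 0.398 -0.31   0.   ]]
[[0.458, -0.07, 0.01], [0.689, 0.014, 0.01], [0.517, -0.362, 0.01], [0.359, -0.384, 0.01]]
jig 0.37 [230. 196.  26.  57.] [[0.483 0.178 0.   ]]
vial_blue 0.69 [424. 266.   8.  23.] [[ 0.615 -0.316  0.   ]]
vial_black 0.69 [466. 309.  22.  34.] [[ 0.532 -0.465  0.   ]]
crucible_a 0.47 [438. 284.  13.  15.] [[ 0.59  -0.367  0.   ]]
tin 0.58 [236. 234.  27.  19.] [[0.428 0.08  0.   ]]
thread 0.8 [388. 359.  23.  33.] [[ 0.329 -0.445  0.   ]]
acid 0.97 [230. 197.  27.  56.] [[0.479 0.174 0.   ]]
side 54.70448563958804 [ 0.058 -0.817  0.356]
spacer 0.7 [355. 263.  34.  23.] [[ 0.489 -0.238  0.   ]]
[[0.44, -0.257, 0.026], [0.502, -0.181, 0.026], [0.529, -0.229, 0.026], [0.466, -0.298, 0.026]]
spacer 0.57 [359. 267. 107.  79.] [[ 0.43  -0.331  0.   ]]
jig 0.98 [360. 269. 103.  82.] [[ 0.427 -0.338  0.   ]]
[[0.492, -0.054, 0.01], [0.741, -0.012, 0.01], [0.503, -0.369, 0.01], [0.358, -0.363, 0.01]]
vial_blue 0.74 [438. 257.  14.  34.] [[ 0.614 -0.31   0.   ]]
vial_blue 0.4 [453. 277.  15.  16.] [[ 0.608 -0.351  0.   ]]
vial_black 0.89 [475. 309.  27.  50.] [[ 0.525 -0.471  0.   ]]
crucible_a 0.49 [453. 279.  19.  16.] [[ 0.603 -0.357  0.   ]]
crucible_a 0.28 [255. 180.  26.  58.] [[0.487 0.173 0.   ]]
tin 0.69 [252. 215.  27.  18.] [[0.438 0.083 0.   ]]
thread 0.67 [351. 349.  29.  43.] [[ 0.333 -0.449  0.   ]]
thread 0.35 [454. 279.  16.  16.] [[ 0.606 -0.357  0.   ]]
acid 0.78 [255. 180.  28.  56.] [[0.49  0.182 0.   ]]
```

Run:
```python
from h import *
a=cv2.imread("pics/side0.png")[200:360,260:520]; b=cv2.resize(a,(780,480),interpolation=cv2.INTER_CUBIC); cv2.imwrite("pics/side0c.png",b)
p=manip.capture("wrist"); save(p,"w0.png"); R=np.array(p["R"]); print(p["vertical_fov"],(-R.T@p["t"]).round(3),R[2])
```

```text
58.21405087993688 [ 0.285 -0.446  0.374] [-0.23465746 -0.11102363 -0.96571716]
```

View pics/side0c.png

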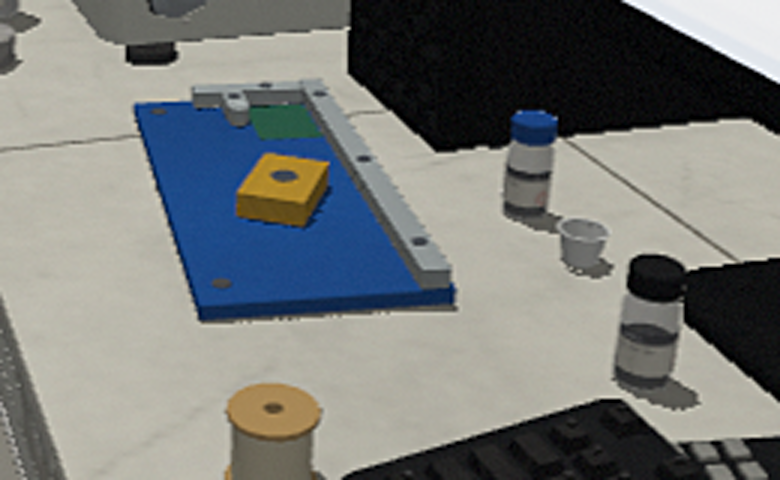

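In the side crop the jig's rail is on the right (+x) with the stop at the far end. The spacer dot is at crop (285,178), mid-deck, and the green pocket is at (285,122). Next I move the wrist camera over the jig.

servo_tool([
  {"offset": [0.83, -0.31, -0.11], "twist": 0, "hand": 1},
  {"offset": [0.83, -0.31, -0.11], "twist": 0, "hand": 1},
  {"offset": [0.83, -0.31, -0.11], "twist": 0, "hand": 1},
  {"offset": [0.83, -0.31, -0.11], "twist": 0, "hand": 1},
  {"offset": [0.83, -0.31, -0.11], "twist": 0, "hand": 1},
  {"offset": [0.83, -0.31, -0.11], "twist": 0, "hand": 1},
  {"offset": [0.83, -0.31, -0.11], "twist": 0, "hand": 1},
  {"offset": [0, 0, 0], "twist": 0, "hand": 1},
], newtons=20)

```text
time: 1.95
ee_pos: [0.4427, -0.2501, 0.27]
tool_rot: [3.141, -0.001, 0.447]
force: [0.2, -0.4, -0.0]
finger_gap: -0.0
grasp_force: 0.0
```

Run:
```python
from h import *
s=manip.state(); print(s["time"],s["ee_pos"],s["tool_rot"],s["finger_gap"])
p=manip.capture("wrist"); save(p,"w1.png"); np.savez("w1.npz",**{k:np.array(v) for k,v in p.items()})
for l in ["spacer","jig"]:
    for d in manip.masks_of(p,l)[:1]:
        r=cv2.minAreaRect(np.argwhere(d["pixels"])[:,::-1].astype(np.float32)); b=cv2.boxPoints(r)
        print(l,d["confidence"],r,b.round().tolist(),ray(p,b,.026 if l=="spacer" else .01).round(3).tolist())
```

```text
1.95 [ 0.44267942 -0.25006678  0.27001583] [ 3.14131455e+00 -6.36812102e-04  4.46959425e-01] -0.0003186198108372467
spacer 0.96 ((325.9206237792969, 124.56651306152344), (71.29280090332031, 47.76015090942383), 76.60750579833984) [[294.0, 95.0], [341.0, 84.0], [357.0, 154.0], [311.0, 165.0]] [[0.507, -0.191, 0.026], [0.532, -0.223, 0.026], [0.486, -0.262, 0.026], [0.46, -0.229, 0.026]]
jig 0.78 ((304.598388671875, 94.78935241699219), (325.485595703125, 156.37374877929688), 47.65739059448242) [[137.0, 27.0], [253.0, -78.0], [472.0, 162.0], [356.0, 268.0]] [[0.5, -0.045, 0.01], [0.615, -0.103, 0.01], [0.525, -0.363, 0.01], [0.386, -0.313, 0.01]]
```

View pics/w1.png

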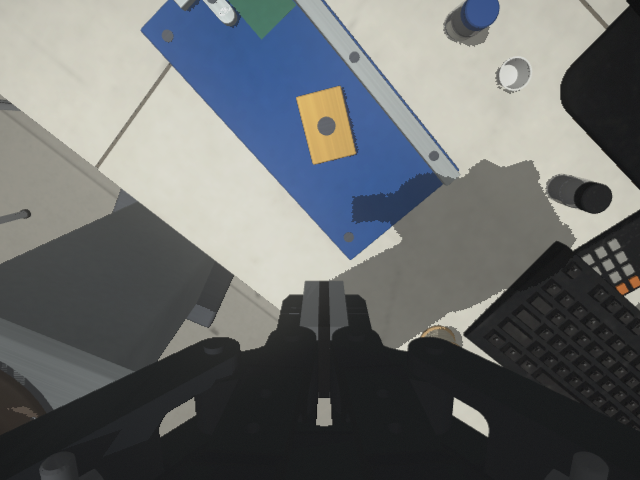

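The wrist view shows the spacer with its dot at (326,126), the rail from about (300,0) to (455,172), the deck's near-left edge from (141,30) to (352,259), and the guide nose at about (230,18). Next I compute the jig frame.

```bash
cat >> h.py <<'E'
def jigfit(p,A,B):  # A far-left end corner, B front-left corner of deck (pixels)
    a,b=ray(p,[A,B],.01)[:,:2]; y=(a-b); L=np.linalg.norm(y); y/=L; x=np.array([y[1],-y[0]])
    return b+.06*x+.14*y, x, y, L
E
python3 - <<'E'
from h import *
p=dict(np.load("w1.npz")); im=p["img"].astype(int)
# refine blue left edge: boundary of blue mask
blue=((im[:,:,2]>im[:,:,0]+50)).astype(np.uint8); 
E=[]
for r in range(45,240,5):
    c=np.argmax(blue[r,100:400])+100; E.append((c-.5,r))
vx,vy,x0,y0=cv2.fitLine(np.float32(E),cv2.DIST_HUBER,0,.01,.01).ravel()
f=lambda r:(x0+vx/vy*(r-y0),r)
print(f(30),f(258))
O,x,y,L=jigfit(p,f(30),f(258)); psi=np.arctan2(x[1],x[0]); print("jig",O.round(4),"x yaw",psi,L)
m=manip
M=((im[:,:,0]>170)&(im[:,:,2]<140)&(im[:,:,0]-im[:,:,2]>60)).astype(np.uint8)
M[:70]=0;M[180:]=0;M[:,:280]=0;M[:,370:]=0
cs=max(cv2.findContours(M,0,2)[0],key=cv2.contourArea); r=cv2.minAreaRect(cs); b=cv2.boxPoints(r); W=ray(p,b,.026)
print(r,np.linalg.norm(np.diff(W,axis=0),axis=1))
C=ray(p,[326,126],.026)[0,:2]; 
J=lambda P:(np.array([(P-O)@x,(P-O)@y])*1000).round(1)
print("dot in jig mm",J(C),"rect c",J(W[:,:2].mean(0)),[J(w[:2]).tolist() for w in W])
for k,(u,v,z) in dict(nose=(232,24,.022),railend=(455,172,.022),railtopend=(441,184,.022),green=(262,38,.01)).items(): print(k,J(ray(p,[u,v],z)[0,:2]))
for n,P in dict(r1=(-60,-140),r2=(55,-140),r3=(55,0),g=(5,88)).items(): print(n,proj(p,np.r_[O+x*P[0]/1e3+y*P[1]/1e3,.01]))
E
```

```text
(np.float32(140.46553), 30) (np.float32(348.24982), 258)
jig [ 0.5013 -0.1961] x yaw -0.400164231055646 0.27512726405484034
((325.9411926269531, 124.76472473144531), (69.36518096923828, 45.11162567138672), 75.96376037597656) [0.03849836 0.05868328 0.04003316]
dot in jig mm [  7.  -30.4] rect c [  7.4 -30. ] [[3.7, 5.3], [37.7, -12.8], [11.8, -65.5], [-23.7, -47.1]]
nose [ 2.7 83.2]
railend [  68.  -138.1]
railtopend [  51.8 -138.4]
green [14.1 61.4]
r1 [[348.24981689 258.        ]]
r2 [[441.40120433 181.07979572]]
r3 [[344.19775569  61.52309047]]
g [[232.86667926  20.34962718]]
```

servo_tool([
  {"offset": [0, 0, 0.65], "twist": 1, "hand": 0.4},
  {"offset": [0, 0, 0.65], "twist": 1, "hand": 0.4},
  {"offset": [0, 0, 0.65], "twist": 1, "hand": 0.4},
  {"offset": [0, 0, 0.65], "twist": 1, "hand": 0.4},
  {"offset": [0, 0, 0.65], "twist": 1, "hand": 0.4},
  {"offset": [0, 0, 0.65], "twist": 1, "hand": 0.4},
  {"offset": [-0.34, -0.85, 0], "twist": 0.07, "hand": 0.4},
  {"offset": [0, 0, 0], "twist": 0, "hand": 0.4},
])

```text
time: 3.1
ee_pos: [0.44, -0.2051, 0.0741]
tool_rot: [-3.141, 0.002, -0.405]
force: [-0.8, -0.2, -0.1]
finger_gap: 0.302
grasp_force: 0.0
```

Run:
```python
from h import *
s=manip.state(); print(s["time"],s["ee_pos"],s["tool_rot"],s["finger_gap"],s["force"])
p=manip.capture("wrist"); save(p,"w2.png"); np.savez("w2.npz",**{k:np.array(v) for k,v in p.items()})
```

```text
3.1 [ 0.44002651 -0.2051447   0.07414709] [-3.14134017e+00  2.08244908e-03 -4.04518836e-01] 0.30151260596367135 [-0.79438843 -0.2256786  -0.12481369]
```

View pics/w2.png

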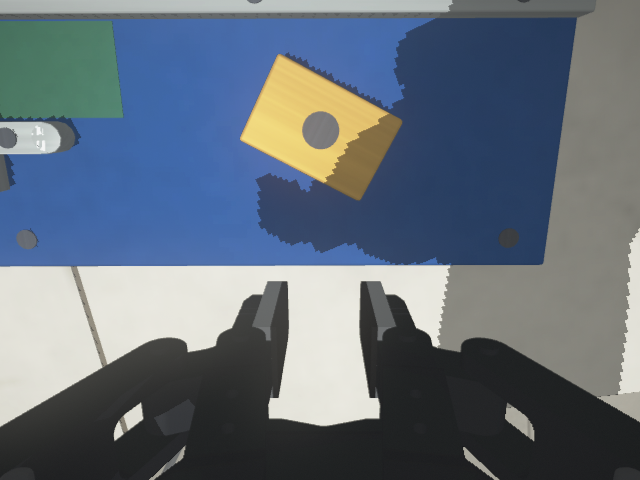

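This view is square to the jig: spacer dot at (320,130), near deck edge on row 265, rail foot at about row 18, guide nose tip at (78,137), deck corner at (543,265).

Run:
```python
from h import *
p=dict(np.load("w2.npz"))
tcp=np.array([.44,-.2051]);a=-.4045;x=np.array([np.cos(a),np.sin(a)]);y=np.array([-x[1],x[0]])
T=lambda u,v,z:(lambda P:(np.array([(P-tcp)@x,(P-tcp)@y])*1000).round(1))(ray(p,[u,v],z)[0,:2])
for n,q in dict(cornerFL=(543,265,.01),edgeL=(40,265.5,.01),railfoot1=(150,18.5,.01),railfoot2=(560,17.5,.01),railend=(577,17,.01),nosetop=(74,137,.022),greenEdge=(122,116,.01),greenTop=(115,22,.01),
 dot=(320,130,.026),c1=(279,55,.026),c2=(402,122,.026),c3=(360,200,.026),c4=(241,139,.026)).items(): print(n,T(*q))
```

```text
cornerFL [  -7.  -110.9]
edgeL [ -7.7 145. ]
railfoot1 [107.2  77. ]
railfoot2 [ 107.9 -102.8]
railend [ 108.1 -110.2]
nosetop [ 56.9 111.2]
greenEdge [65.9 94.3]
greenTop [105.8  92.6]
dot [60.2  2.3]
c1 [90.4 19.2]
c2 [ 63.6 -32.9]
c3 [ 29.5 -15.7]
c4 [56.4 36.6]
```

servo_tool([
  {"offset": [0, -0.04, 0.6], "twist": 0, "hand": 0.4},
  {"offset": [0, 0, 0.58], "twist": 0, "hand": 0.4},
  {"offset": [0.2, 0, 0], "twist": 0, "hand": 0.4},
  {"offset": [0.12, 0, 0], "twist": 0, "hand": 0.4},
  {"offset": [0.1, 0, 0], "twist": 0, "hand": 0.4},
  {"offset": [0.1, 0, 0], "twist": 0, "hand": 0.4},
  {"offset": [0.1, 0, 0], "twist": 0, "hand": 0.4},
  {"offset": [0.1, 0, 0], "twist": 0, "hand": 0.4},
  {"offset": [0.1, 0, 0], "twist": 0, "hand": 0.4},
  {"offset": [0, 0, 0], "twist": 0, "hand": 0.4},
])

```text
time: 4.4
ee_pos: [0.4805, -0.2205, 0.0158]
tool_rot: [-3.142, -0.0, -0.405]
force: [0.8, 1.0, -0.2]
finger_gap: 0.302
grasp_force: 0.0
```

Run:
```python
from h import *
s=manip.state(); print(s["time"],s["ee_pos"],s["tool_rot"],s["force"])
p=manip.capture("wrist"); save(p,"w3.png"); np.savez("w3.npz",**{k:np.array(v) for k,v in p.items()})
```

```text
4.4 [ 0.48052394 -0.22051322  0.01579419] [-3.14152766e+00 -2.92488786e-04 -4.04634063e-01] [ 0.83357628  1.04175659 -0.24532477]
```

View pics/w3.png

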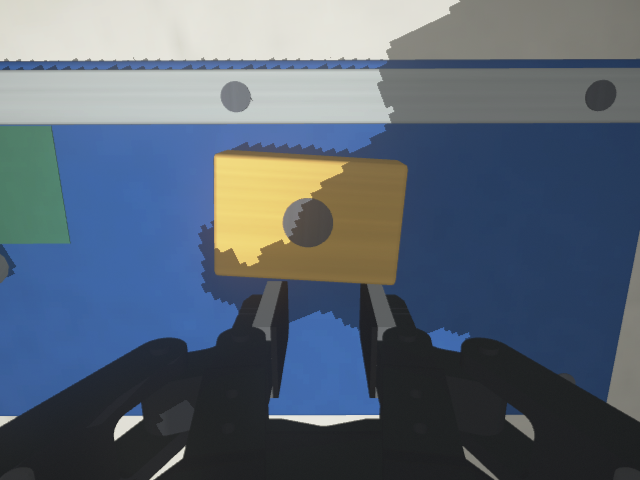

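The spacer (dot at (307,222)) is now almost square, with a small gap below the rail foot at row 123. I keep pushing gently.

servo_tool([
  {"offset": [0.09, 0, 0], "twist": 0, "hand": 0.4},
  {"offset": [0.08, 0, 0], "twist": 0, "hand": 0.4},
  {"offset": [0.06, 0, 0], "twist": 0, "hand": 0.4},
  {"offset": [0.03, 0, 0], "twist": 0, "hand": 0.4},
  {"offset": [0, 0, 0], "twist": 0, "hand": 0.4},
])

```text
time: 5.08
ee_pos: [0.4918, -0.2254, 0.0157]
tool_rot: [3.142, 0.001, -0.405]
force: [-1.3, 0.9, 1.0]
finger_gap: 0.298
grasp_force: 0.7
```

Run:
```python
from h import *
s=manip.state(); print(s["time"],s["ee_pos"],s["tool_rot"],s["force"])
p=manip.capture("wrist"); save(p,"w4.png"); np.savez("w4.npz",**{k:np.array(v) for k,v in p.items()})
```

```text
5.075 [ 0.49180235 -0.22541025  0.01566395] [ 3.14158483e+00  6.23489703e-04 -4.04724240e-01] [-1.26892924  0.87342371  1.03481028]
```

View pics/w4.png

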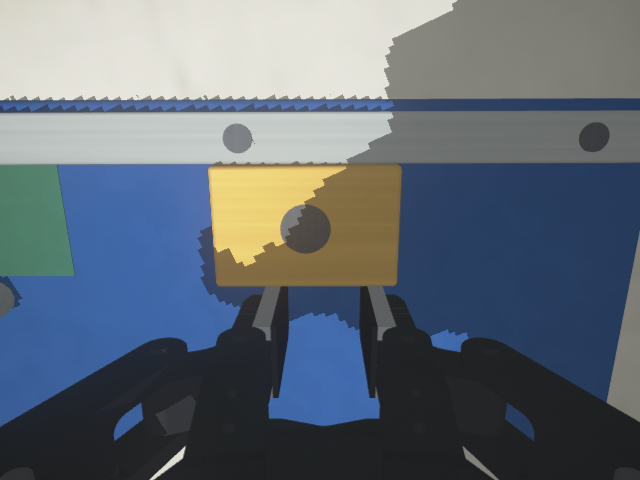

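It is square now and about a millimetre from the rail. A few small pushes should seat it.

servo_tool([
  {"offset": [0.03, 0, 0], "twist": 0, "hand": 0.4},
  {"offset": [0.02, 0, 0], "twist": 0, "hand": 0.4},
  {"offset": [0.02, 0, 0], "twist": 0, "hand": 0.4},
  {"offset": [0, 0, 0], "twist": 0, "hand": 0.4},
  {"offset": [0, 0, 0], "twist": 0, "hand": 0.4},
])

```text
time: 5.75
ee_pos: [0.492, -0.2253, 0.0149]
tool_rot: [-3.141, 0.007, -0.405]
force: [-10.1, 5.1, 4.7]
finger_gap: 0.299
grasp_force: 5.6
```

The rail contact is firm at about 11 N. I back off, shut the fingers and go round to the spacer's trailing end.

servo_tool([
  {"offset": [-0.2, 0, 0], "twist": 0, "hand": 0.4},
  {"offset": [-0.5, 0, 0], "twist": 0, "hand": 1},
  {"offset": [0, 0.4, 0], "twist": 0, "hand": 1},
  {"offset": [0, 0.4, 0], "twist": 0, "hand": 1},
  {"offset": [0, 0.4, 0], "twist": 0, "hand": 1},
  {"offset": [0, 0, 0], "twist": 0, "hand": 1},
])

```text
time: 6.5
ee_pos: [0.4395, -0.2693, 0.0162]
tool_rot: [3.141, -0.002, -0.407]
force: [0.5, 0.1, -0.4]
finger_gap: -0.001
grasp_force: 0.0
```

```bash
cat > m.py <<'E'
import sys
from h import *
n=sys.argv[1]; s=manip.state(); print(s["time"],s["ee_pos"].round(4) if hasattr(s["ee_pos"],"round") else s["ee_pos"],s["tool_rot"],s["force"],s["finger_gap"])
p=manip.capture("wrist"); save(p,n+".png"); tcp=np.array(s["ee_pos"][:2]);a=-.4045;x=np.array([np.cos(a),np.sin(a)]);y=np.array([-x[1],x[0]])
D=np.array([.44,-.2051])+.0526*x+.0295*y; print("TCP jig",(tcp-D)@x,(tcp-D)@y)
hsv=cv2.cvtColor(p["img"],cv2.COLOR_RGB2HSV)
M=cv2.inRange(hsv,(12,90,60),(32,255,255)); cs=max(cv2.findContours(M,0,2)[0],key=cv2.contourArea)
r=cv2.minAreaRect(cs); W=ray(p,cv2.boxPoints(r),.026)[:,:2]
print(np.array([[(w-D)@x,(w-D)@y] for w in W]).round(4).tolist(), "centre",[((W.mean(0)-D)@x).round(4),((W.mean(0)-D)@y).round(4)])
for d in manip.masks_of(p,"spacer")[:1]:
    e=d["extent"]; print(d["confidence"],e)
E
python3 m.py w5
```

```text
6.5 [ 0.4395 -0.2693  0.0162] [ 3.14138175e+00 -1.63054108e-03 -4.06623410e-01] [ 0.49163278  0.12565271 -0.40710732] -0.0005931952873449438
TCP jig -0.02776219792237219 -0.08871125575763832
[[0.0541, 0.0056], [0.0546, -0.0565], [0.0152, -0.0542], [0.0146, 0.013]] centre [np.float64(0.0346), np.float64(-0.023)]
0.7 [107.7, 128.1, 215.4, 137.5]
```

View pics/w5.png

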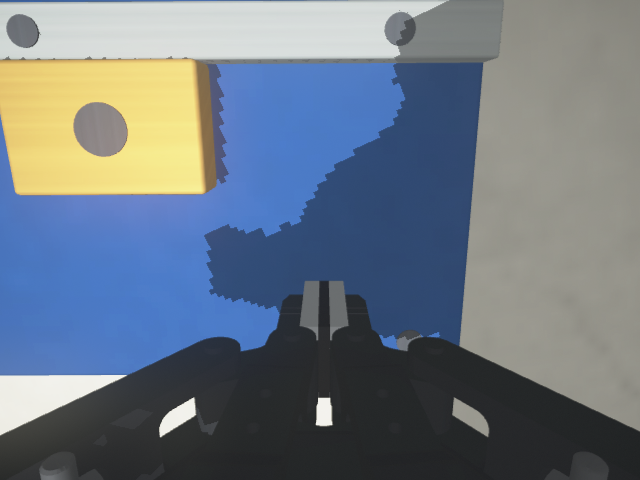

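Spacer is flat against the rail (measured x 34.6 mm, y -23 mm in the jig). I move behind its trailing end, then push along the rail.

servo_tool([
  {"offset": [0.42, 0, 0], "twist": 0, "hand": 1},
  {"offset": [0.42, 0, 0], "twist": 0, "hand": 1},
  {"offset": [0.42, 0, 0], "twist": 0, "hand": 1},
  {"offset": [0, 0, 0.02], "twist": 0, "hand": 1},
  {"offset": [0, -0.2, 0], "twist": 0, "hand": 1},
  {"offset": [0, -0.15, 0], "twist": 0, "hand": 1},
  {"offset": [0, -0.1, 0], "twist": 0, "hand": 1},
  {"offset": [0, -0.1, 0], "twist": 0, "hand": 1},
  {"offset": [0, -0.1, 0], "twist": 0, "hand": 1},
  {"offset": [0, 0, 0], "twist": 0, "hand": 1},
])

```text
time: 7.85
ee_pos: [0.5103, -0.2628, 0.0148]
tool_rot: [-3.141, -0.0, -0.404]
force: [1.0, -0.7, 0.2]
finger_gap: 0.003
grasp_force: 0.0
```

```bash
python3 m.py w6
```

```text
7.85 [ 0.5103 -0.2628  0.0148] [-3.14136571e+00 -1.16500528e-04 -4.04301657e-01] [ 1.00826543 -0.70384615  0.22268972] 0.0025488309942198716
TCP jig 0.03476309632006726 -0.05489826064798513
[[0.0555, 0.0189], [0.0563, -0.0415], [0.0156, -0.041], [0.0147, 0.0241]] centre [np.float64(0.0356), np.float64(-0.0099)]
0.84 [188.1, 315.5, 191.2, 113.3]
```

View pics/w6.png

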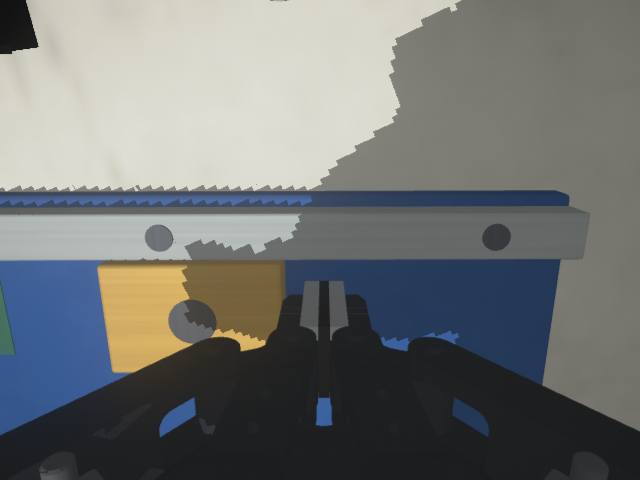

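Contact is made and the spacer is still flush with the rail, so I slide it along.

servo_tool([
  {"offset": [0, -0.1, 0], "twist": 0, "hand": 1},
  {"offset": [0, -0.12, 0], "twist": 0, "hand": 1},
  {"offset": [0, -0.12, 0], "twist": 0, "hand": 1},
  {"offset": [0, -0.12, 0], "twist": 0, "hand": 1},
  {"offset": [0, -0.12, 0], "twist": 0, "hand": 1},
  {"offset": [0, -0.12, 0], "twist": 0, "hand": 1},
  {"offset": [0, -0.12, 0], "twist": 0, "hand": 1},
  {"offset": [0, -0.12, 0], "twist": 0, "hand": 1},
  {"offset": [0, -0.08, 0], "twist": 0, "hand": 1},
  {"offset": [0, 0, 0], "twist": 0, "hand": 1},
])

```text
time: 9.2
ee_pos: [0.5285, -0.2205, 0.0148]
tool_rot: [-3.138, 0.0, -0.397]
force: [0.8, -0.6, -0.6]
finger_gap: 0.002
grasp_force: 0.0
```

```bash
python3 m.py w7
```

```text
9.2 [ 0.5285 -0.2205  0.0148] [-3.13780094e+00  3.94990146e-05 -3.97251761e-01] [ 0.79779707 -0.61391448 -0.57643234] 0.0015705409414887685
TCP jig 0.034768000540085955 -0.008833894073036615
[[0.0553, 0.0646], [0.056, 0.0041], [0.0153, 0.0046], [0.0146, 0.0697]] centre [np.float64(0.0353), np.float64(0.0357)]
0.84 [190.3, 315.9, 191.7, 113.4]
```

View pics/w7.png

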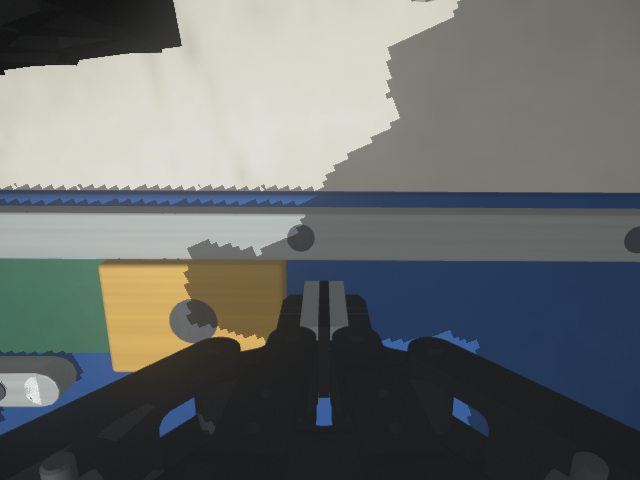

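The spacer is still flush with the rail and its leading edge is level with the guide nose at (70,380). About 57 mm remain.

servo_tool([
  {"offset": [0, -0.12, 0], "twist": 0, "hand": 1},
  {"offset": [0, -0.12, 0], "twist": 0, "hand": 1},
  {"offset": [0, -0.12, 0], "twist": 0, "hand": 1},
  {"offset": [0, -0.12, 0], "twist": 0, "hand": 1},
  {"offset": [0, -0.12, 0], "twist": 0, "hand": 1},
  {"offset": [0, -0.12, 0], "twist": 0, "hand": 1},
  {"offset": [0, -0.12, 0], "twist": 0, "hand": 1},
  {"offset": [0, -0.1, 0], "twist": 0, "hand": 1},
  {"offset": [0, -0.06, 0], "twist": 0, "hand": 1},
  {"offset": [0, 0, 0], "twist": 0, "hand": 1},
])

```text
time: 10.55
ee_pos: [0.5385, -0.1956, 0.0154]
tool_rot: [-3.12, 0.0, -0.36]
force: [-0.1, -0.8, 1.5]
finger_gap: 0.0
grasp_force: 0.0
```

```bash
python3 m.py w8
```

```text
10.55 [ 0.5385 -0.1956  0.0154] [-3.11968689e+00  4.59254136e-05 -3.59648261e-01] [-0.06307295 -0.78001258  1.46209026] 0.00025921651589040444
TCP jig 0.034215948958241066 0.018003407153965326
[[0.0546, 0.0915], [0.0595, 0.0314], [0.0165, 0.0293], [0.0107, 0.0943]] centre [np.float64(0.0353), np.float64(0.0616)]
0.66 [194.4, 309.6, 188.8, 118.9]
```

```bash
python3 -c "
from station import manip
s=manip.state();print(s['q'],s['qvel'],s['joint_efforts'],s['force'],s['wrist_torque'])"
```

```text
[-0.35983373  0.29970032 -0.30777507  0.96342952  0.02184371  3.14152003] [-3.20440170e-03  9.63715523e-05  1.40060900e-03  1.32982092e-04
 -3.16321287e-03 -1.55559217e-03] [ 5.21481223e-02 -5.14853954e+01  3.20563853e+01  1.49392232e-03
  7.32750795e-02  1.46476077e-05] [-0.60126239 -0.4917215  -0.01209638] [-0.07427648 -0.0099352   0.01608625]
```

View pics/w8.png

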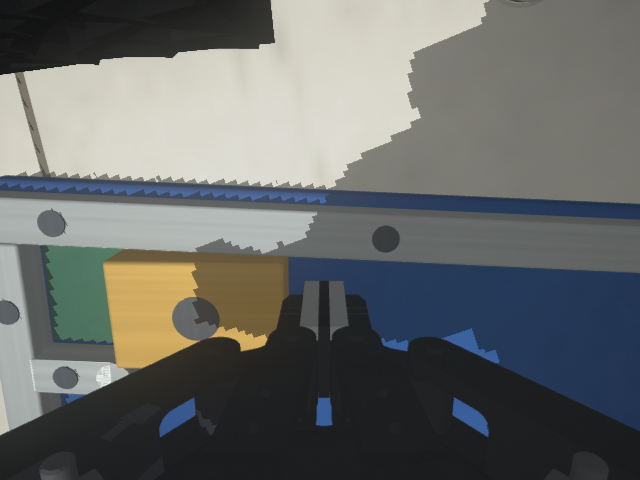

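Joint 6 has reached its limit (3.14) and the scene is otherwise fine: the spacer is in the guide at (195,318) with about 30 mm to go. I back off and turn the tool a quarter turn the other way.

servo_tool([
  {"offset": [0, 0.4, 0], "twist": 0, "hand": 1},
  {"offset": [0, 0.4, 0], "twist": 0, "hand": 1},
  {"offset": [0, 0, 0], "twist": 0, "hand": 1},
])

```text
time: 11.02
ee_pos: [0.5235, -0.2352, 0.0145]
tool_rot: [-3.12, 0.0, -0.363]
force: [-0.9, 0.5, -0.2]
finger_gap: -0.002
grasp_force: 0.0
```

servo_tool([
  {"offset": [-0.3, 0, 0], "twist": 0, "hand": 1},
  {"offset": [0, 0, 0], "twist": -1, "hand": 1},
  {"offset": [0, 0, 0], "twist": -1, "hand": 1},
  {"offset": [0, 0, 0], "twist": -1, "hand": 1},
  {"offset": [0, 0, 0], "twist": -1, "hand": 1},
  {"offset": [0, 0, 0], "twist": -1, "hand": 1},
  {"offset": [0, 0, 0], "twist": -1, "hand": 1},
  {"offset": [0, 0, 0], "twist": -1, "hand": 1},
  {"offset": [0, 0, 0], "twist": -1, "hand": 1},
  {"offset": [0, 0, 0], "twist": -1, "hand": 1},
])

```text
time: 12.28
ee_pos: [0.5094, -0.2271, 0.0145]
tool_rot: [-3.134, -0.021, 0.902]
force: [-0.2, -0.6, 0.2]
finger_gap: -0.001
grasp_force: 0.0
```

servo_tool([
  {"offset": [0, 0, 0], "twist": -1, "hand": 1},
  {"offset": [0, 0, 0], "twist": -0.95, "hand": 1},
  {"offset": [0, 0, 0], "twist": 0, "hand": 1},
])

```text
time: 12.65
ee_pos: [0.5095, -0.2273, 0.0145]
tool_rot: [-3.14, -0.022, 1.168]
force: [0.7, -0.5, 0.4]
finger_gap: 0.0
grasp_force: 0.0
```

```bash
python3 m.py w9; python3 -c "
from station import manip
print(manip.state()['q'])"
```

```text
12.65 [ 0.5095 -0.2273  0.0145] [-3.14007278 -0.02180546  1.16808806] [ 0.74433293 -0.54268767  0.40308605] 0.00039482655708909293
TCP jig 0.020041519304213322 -0.02250276217416745
[[0.0122, 0.0749], [0.0515, 0.075], [0.0543, 0.0315], [0.0116, 0.0314]] centre [np.float64(0.0324), np.float64(0.0532)]
0.95 [361.0, 80.5, 145.7, 160.9]
[-0.43116662  0.27654085 -0.34138065  0.9547766   0.02174022  1.54338237]
```

View pics/w9.png

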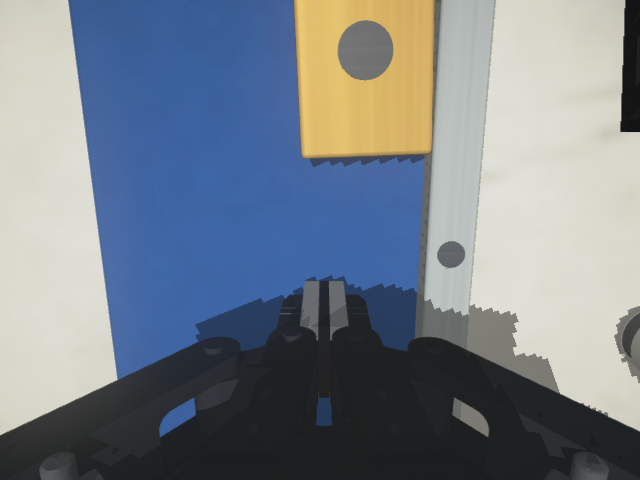

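The spacer is square in the guide against the rail, with its trailing edge at row 157. The finger now faces it along the rail; I shift 15 mm towards the rail and push.

servo_tool([
  {"offset": [0.2, 0.3, 0], "twist": 0, "hand": 1},
  {"offset": [0.3, 0, 0], "twist": 0, "hand": 1},
  {"offset": [0.2, 0, 0], "twist": 0, "hand": 1},
  {"offset": [0.1, 0, 0], "twist": 0, "hand": 1},
  {"offset": [0.1, 0, 0], "twist": 0, "hand": 1},
  {"offset": [0.1, 0, 0], "twist": 0, "hand": 1},
  {"offset": [0.1, 0, 0], "twist": 0, "hand": 1},
  {"offset": [0.1, 0, 0], "twist": 0, "hand": 1},
  {"offset": [0.1, 0, 0], "twist": 0, "hand": 1},
  {"offset": [0, 0, 0], "twist": 0, "hand": 1},
])

```text
time: 14.0
ee_pos: [0.5497, -0.1736, 0.016]
tool_rot: [-3.141, -0.022, 1.17]
force: [-0.3, 0.3, 0.8]
finger_gap: -0.001
grasp_force: 0.0
```

```bash
python3 m.py w10
```

```text
14.0 [ 0.5497 -0.1736  0.016 ] [-3.14074885 -0.02186707  1.16960404] [-0.30389387  0.25233313  0.8496048 ] -0.001400644091636856
TCP jig 0.035883006431148536 0.042663316906614165
[[0.0138, 0.1146], [0.0528, 0.1148], [0.0549, 0.0551], [0.0116, 0.0548]] centre [np.float64(0.0332), np.float64(0.0848)]
0.56 [311.4, 190.5, 135.2, 191.0]
```

servo_tool([
  {"offset": [0.06, 0, 0], "twist": 0, "hand": 1},
  {"offset": [0.05, 0, 0], "twist": 0, "hand": 1},
  {"offset": [0.03, 0, 0], "twist": 0, "hand": 1},
  {"offset": [0, 0, 0], "twist": 0, "hand": 1},
])

```text
time: 14.6
ee_pos: [0.5524, -0.1673, 0.0161]
tool_rot: [-3.141, -0.022, 1.169]
force: [0.4, -0.6, 0.3]
finger_gap: 0.0
grasp_force: 0.0
```

servo_tool([
  {"offset": [0.03, 0, 0], "twist": 0, "hand": 1},
  {"offset": [0.02, 0, 0], "twist": 0, "hand": 1},
  {"offset": [0, 0, 0], "twist": 0, "hand": 1},
])

```text
time: 14.98
ee_pos: [0.5529, -0.1658, 0.0161]
tool_rot: [-3.14, -0.02, 1.169]
force: [-2.4, -4.5, 1.1]
finger_gap: 0.001
grasp_force: 2.4
```

servo_tool([
  {"offset": [0.02, 0, 0], "twist": 0, "hand": 1},
  {"offset": [0.01, 0, 0], "twist": 0, "hand": 1},
  {"offset": [0, 0, 0], "twist": 0, "hand": 1},
])

```text
time: 15.35
ee_pos: [0.5529, -0.1657, 0.0161]
tool_rot: [-3.141, -0.017, 1.168]
force: [-5.4, -8.6, 0.9]
finger_gap: -0.002
grasp_force: 4.9
```

```bash
python3 m.py w11
```

```text
15.35 [ 0.5529 -0.1657  0.0161] [-3.14054827 -0.01734391  1.16768341] [-5.37589892 -8.55232102  0.87930432] -0.0018018708961771795
TCP jig 0.035702539154102764 0.05114342647819094
[[0.0137, 0.1223], [0.0527, 0.1224], [0.0548, 0.0628], [0.0113, 0.0626]] centre [np.float64(0.0331), np.float64(0.0925)]
0.74 [312.5, 191.2, 134.6, 189.1]
```

View pics/w11.png

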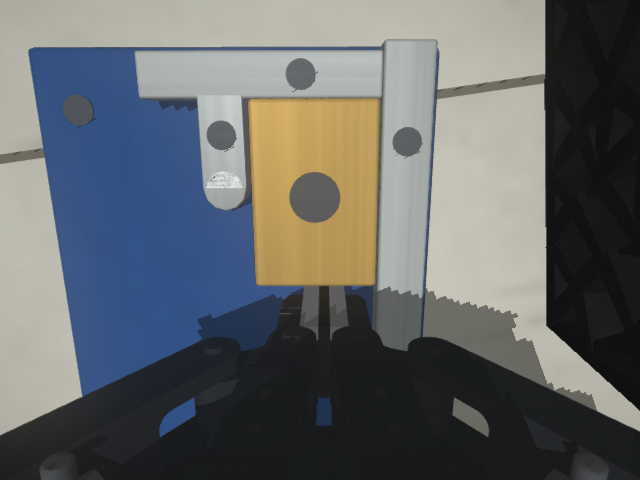

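Spacer is flush with the stop (row 98), with only a small gap on the rail side (about col 380 against 383). I retreat and quantify that gap from the picture.

servo_tool([
  {"offset": [-0.2, 0, 0], "twist": 0, "hand": 1},
  {"offset": [-0.4, 0, 0], "twist": 0, "hand": 1},
  {"offset": [0, 0, 0], "twist": 0, "hand": 1},
  {"offset": [0, 0, -0.8], "twist": 0, "hand": 1},
  {"offset": [0, 0, -0.8], "twist": 0, "hand": 1},
  {"offset": [0, 0, 0], "twist": 0, "hand": 1},
])

```text
time: 16.2
ee_pos: [0.5437, -0.1939, 0.0991]
tool_rot: [3.136, -0.023, 1.169]
force: [0.4, -0.3, -1.1]
finger_gap: -0.002
grasp_force: 0.0
```

Run:
```python
from h import *
p=manip.capture("wrist"); save(p,"w12.png")
im=p["img"].astype(int); s=manip.state(); a=-.4045;x=np.array([np.cos(a),np.sin(a)]);y=np.array([-x[1],x[0]])
D=np.array([.44,-.2051])+.0526*x+.0295*y
J=lambda u,v,z:(lambda P:(np.array([(P-D)@x,(P-D)@y])*1000).round(1).tolist())(ray(p,[u,v],z)[0,:2])
hsv=cv2.cvtColor(p["img"],cv2.COLOR_RGB2HSV); M=cv2.inRange(hsv,(12,90,60),(32,255,255)); cs=max(cv2.findContours(M,0,2)[0],key=cv2.contourArea)
bx=cv2.boundingRect(cs); print(bx,cv2.minAreaRect(cs))
for v in range(bx[1]+8,bx[1]+bx[3]-5,14):
    c=np.where(M[v,bx[0]:bx[0]+bx[2]])[0]+bx[0]; l,r=c.min(),c.max()
    print(v,J(l-.5,v,.026),J(r+.5,v,.026),im[v,r-1:r+8].sum(1)//3, im[v,l-7:l+2].sum(1)//3)
c=(bx[0]+bx[2]//2); v0=bx[1]; print(J(c,v0,.026),J(c,v0+bx[3],.026),im[v0-8:v0+2,c].sum(1)//3)
z=p["img"][max(bx[1]-40,0):bx[1]+bx[3]+30,bx[0]-60:bx[0]+bx[2]+70]; k=min(800/z.shape[1],600/z.shape[0])
cv2.imwrite("pics/w12c.png",cv2.resize(z,None,fx=k,fy=k,interpolation=cv2.INTER_NEAREST)[:,:,::-1])
```

```text
(270, 44, 84, 127) ((311.5, 107.0), (126.0, 83.0), 90.0)
52 [13.5, 118.5] [53.1, 118.7] [142 110  94 108 160 207 210 210 209] [227 231 144  99  97  90  89 142 170]
66 [13.3, 112.3] [53.2, 112.5] [138 101  91 130 174 208 210 209 209] [225 225 217 125  95  96  84 135 160]
80 [13.6, 106.0] [52.9, 106.2] [162 139  98  97 142 183 207 208 209] [223 225 143  98  95  86 105 145 171]
94 [13.5, 99.6] [53.0, 99.8] [159 132  97  97 151 195 208 208 208] [221 221 216 123  95  90  80 140 161]
108 [13.3, 93.1] [53.1, 93.3] [156 126  97 102 162 202 208 208 207] [213 197 137  96  91  88  79 123 148]
122 [13.6, 86.6] [53.3, 86.7] [152 117 103 115 164 205 208 207 207] [108 110 110 111 111 111  98 140 160]
136 [13.5, 79.9] [53.4, 80.0] [149 104 100 138 177 208 208 207 209] [111 112 111 111 111 111 111 139 152]
150 [13.8, 73.1] [53.1, 73.2] [158 150 101  96 148 186 204 207 207] [109 109 110 110 110 110 106 143 163]
164 [13.7, 66.2] [53.2, 66.3] [154 143 100  89 154 198 206 207 207] [108 108 109 108 109 108 100 141 156]
[33.5, 122.2] [33.4, 62.8] [215 216 216 216 215 215 216 159 148 157]
```

View pics/w12c.png

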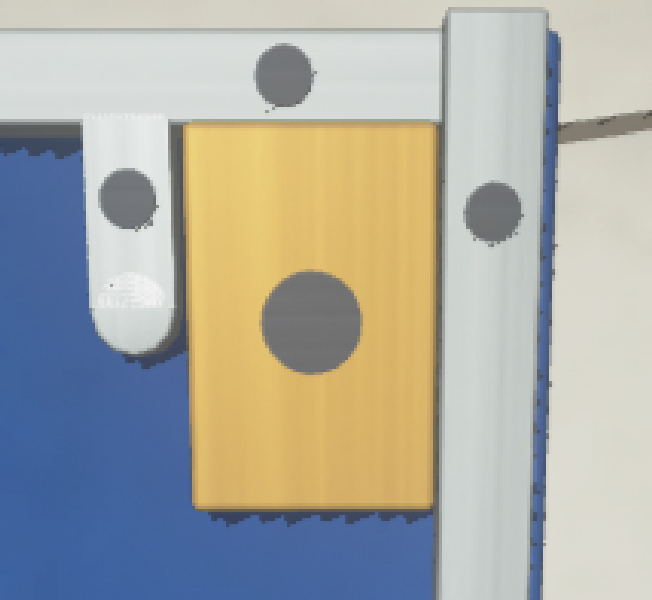

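The crop shows the spacer square, touching the stop. The rail gap (cols 435–442) is smaller than the guide gap (cols 175–186). With 3 mm of total play the rail gap is therefore under 1.5 mm, within the 2.5 mm limit, and the fingers are clear.

```bash
python3 -c "
from station import manip
print(manip.job_done())"
```

```text
the job is handed in; nothing more can be done
None
```

I seated the spacer in the green pocket and handed the job in at about 16 s; no verdict came back, but by my last picture it is square, flush with the stop, and under 1.5 mm off the rail (limit 2.5 mm).

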